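# Hang the test weight on the force gauge

### The arm

A 6-joint arm with a two-finger parallel gripper is mounted at the origin on the work surface. World frame = base frame: x ahead of the robot, y to its left, z up, the work surface at z = 0. Lengths are in m, angles in rad, forces in N, time in s.
With the tool pointing down it reaches from about 0.375 to 0.975 m from the base axis. Payload 3.8 kg.
Tool frame: the origin (TCP) lies midway between the tips of the shut fingers; the grasp point (between the pads) lies 19 mm behind it; z points along the fingers, y is the line along which they close (so a half turn about z gives the same grasp; the last joint's range is limited). The gripper opens to 85 mm and grips with 20 to 120 N. Pads are 22 mm wide; open, the fingers measure 114 mm over their backs; the gripper's body (76 mm by 85 mm) begins 54 mm behind the grasp point. The pads swing forward as they close: fully open they stand 13 mm farther back than shut.
Start: joints at [1.205, 0.264, 1.604, -0, 1.274, -0.037], TCP at [0.218, 0.639, 0.231] pointing down, gripper open.
Joint ranges: [-2.63, 2.63], [-0.94, 2.18], [0.31, 2.57], [-1.31, 4.45], [0, 2.66], [-2.55, 2.55]. Speed limits (rad/s): [2.57, 2.57, 3.14, 3.14, 3.14, 3.14].

### API

Orientations are given as a rotation vector (axis times angle).
In Python, from workcell import bot gives the robot as it stands.
- The arm moves only by the tool servo_tool, never from a script. Its argument "series" is a list of rows, each a list of 7 numbers: the shift along the world's x, y, z in units of 0.15 m (1.0 is 0.15 m), then the turn, a rotation vector about the world's x, y, z in units of 180 degrees (1.0 is 180 degrees), then the closure, from 0 (fully open) to 1 (shut). A call has 1 to 20 rows; each row is the pose to reach, as a shift and turn from the pose commanded when the call began, turning the shorter way round; what a row does not reach only later rows make up. A row lasts 1/10 s, in which the tool goes at most 50 mm and 8.59 degrees, less where a joint would pass 70% of its speed; a pose out of reach is approached as far as the arm can. A call with a number of a shift or a turn outside -1 to 1 is refused whole. A call with a gripper value outside its range is refused whole. The fingers move at their own pace and stop on an object; "newtons" is the grip in N (left out, the last holds). Time passes only in rows, so rows that repeat a pose let the fingers close. It gives the time, the measured TCP pose, the force, the opening and the grip force at its end, in the units of the state.
- bot.read_state(): the state, without advancing time (a new reading comes with each control period).
- bot.read_camera(name): name is "scene" or "top" or "wrist"; returns the picture (400x640x3 uint8, red, green, blue); there is no depth.
- bot.camera_info(name): a dict with "vertical_fov" (degrees; the focal length in pixels is half the picture's height over the tangent of half this angle, whatever the lens; pixels are square), "cx", "cy" (the principal point, pixels), "dist" ([k1, k2, p1, p2, k3] as OpenCV has them; the pictures are not rectified), "R" (3x3) and "t" (3): a world point X has camera coordinates R X + t. Camera axes: x right, y down, z forward; pixel columns grow to the right and rows downward; lengths in m; the calibration is good to about 2 mm. A picture is of the moment at which its call begins: read the wrist's pose just before it. camera_info takes no time and is no camera call; for the wrist camera it gives the pose at the moment of the call.
- bot.finish_job(): hands the job in; it is judged then, once.
Trained networks look in the newest picture that a camera, given by its name, has taken for a name from the list of things; names that differ only in an ending like _2 or _b are one class to them, and where a whole thing is asked for, a point or a joint stands for the part that bears it (a point fixed in the world has none). Each returns a list of dicts, best first, with "score" (0 to 1); they miss things now and then, are a little off and sometimes report something else, mostly with a low value. They report only what shows in the picture. A call takes as long as a camera call.
- bot.recognise(target, camera): "box" ([left, top, right, bottom] as shares, 0 to 1, of the picture: columns of its width, rows of its height, round what is visible of it).
- bot.trace(target, camera): "mask" (400x640 bool, what is visible of it) and "box" ([left, top, right, bottom] as shares, 0 to 1, of the picture: columns of its width, rows of its height, round what is visible of it).
- bot.mark_of(target, camera): "at" ([row, column] as shares, 0 to 1, of the picture: columns of its width, rows of its height: a listed point, or the origin of a listed thing).
The state is a dict: "time": time; "q": joint angles; "joint_vel": joint speeds; "joint_torque": joint torques, N m; "tool_pos": TCP position; "tcp_rot": TCP orientation; "wrist_force": force on the tool from outside, world axes, zero at the start; "torque": the same for the moment, N m; "width": opening from 0.0 (shut) to 1.0 (fully open); "grip_force": force on a finger pad.
Only numpy, scipy, OpenCV 4.12 (cv2) and the standard library are available. Lean on these libraries where they do the work, as an engineer would, in place of code of your own. Each camera call takes 0.05 s, during which the arm holds its last target. There are 200 camera calls.

### The job

For the check of the force gauge, hang the larger of the two hooked test weights on the gauge's eye (the black tab above the hook is there to grip it by): bring the eye's front bar into the mouth of the hook and press down until the sprung gate is pushed open by the bar and snaps shut beneath it. Then let go, so that the weight hangs freely and upright from the bar, and leave the smaller weight standing where it is.

Things in the scene. Friction and masses are not known exactly. Their poses are not given: they have to be found in the camera images.
- big_grip (a point): Centre of the 34 (x) x 14 (y) x 47 mm black tab topping the larger hooked weight: steel cylinder 54 mm across, 40 high, 0.6-0.85 kg. 172 mm above its underside, on its axis; tab ends 31 mm below, 16 above. z up, x from hook's shank to tip. Pinch across y. 8 mm hook bar in the x-z plane: shank x=-19, tip x=+19, turned out to 24, ending 97 mm below; cylinder top 132 below: side mouth open to +x.
- big_gate (a joint): Sprung gate of the larger hook, a 6 mm pin across the 30 mm gap between shank and tip, 87 mm below the tab's centre. 0 shut (level), 1.4 rad fully open, swung up against the shank; opens with 3-8 N from below. A 10 mm bar enters sideways 102-127 mm below the tab's centre; moved up the hook it opens the gate, which shuts once the bar is less than 46 mm below; it rests at 41 mm, x=0, in the bend.
- eye (a point): Middle of the front bar of the fixed force gauge's eye, 175 mm above the bench: a level rectangular loop of 10 mm steel bar, 76 mm wide (y), 56 mm deep opening, on the near end of the beam. z up, x from bar to column, y along bar. Beam and column rise at most 20 mm above the bar; free space before and below it. To hang: weight's x along this x, hook tip over the opening, shank on the near side.
- small_grip (a point): Centre of the black tab of the smaller hooked weight, a flat steel disc 46 mm in diameter and 16 mm high with the same hook and tab as the larger; this point is 148 mm above its underside, axes as for the larger. To be left standing where it is.

How it is judged:
By the outcome, as a careful person would: the job done as asked, in the order asked, and still so for the second after the job is handed in, with the robot touching nothing.
It also fails if it takes over 45 s, if anything falls off the work surface, if the arm or the gripper's body presses on something with over 40 N, if the wrist force passes 120 N, or if a joint passes its speed limit or range.

## Working session

There is one attempt and no reset: what is moved stays moved. The work goes in short steps, Python scripts to look and compute and a tool call to move; the robot and the scene stay as the last step left them, time stands still between calls to the robot, and variables do not carry over. Pictures are saved under pics/ and viewed, at most 10 in all, crops included, and the job is handed in when it is done.

Besides the shell and the picture viewer there is one more tool, called after ">>>" as a command line: name --pt "numbers of a row" for each row, then --argument value for the rest. servo_tool: Moves the arm, as the interface text tells. Shifts and turns lie within -1 to 1; 1 stands for 0.15 m of shift or 180 degrees of turn. Its arguments: {"type":"object","properties":{"series":{"type":"array","items":{"type":"array","items":{"type":"number"}}},"newtons":{"type":"number"}},"required":["series"]}

```bash
mkdir -p pics
cat > h.py <<'E'
import numpy as np, cv2
from workcell import bot
def cam(n):
    i=bot.camera_info(n); f=200/np.tan(np.radians(i["vertical_fov"])/2)
    K=np.array([[f,0,i["cx"]],[0,f,i["cy"]],[0,0,1.]])
    return K,np.array(i["dist"],float),np.array(i["R"],float),np.array(i["t"],float)
def ray(n,rc,c=None):
    K,d,R,t=c or cam(n)
    p=cv2.undistortPoints(np.array([[[rc[1]*640,rc[0]*400]]],float),K,d)[0,0]
    v=R.T@np.array([p[0],p[1],1]); return -R.T@t, v/np.linalg.norm(v)
def proj(X,c):
    K,d,R,t=c
    return cv2.projectPoints(np.array(X,float).reshape(-1,1,3),cv2.Rodrigues(R)[0],t,K,d)[0][:,0]
def tri(rs):
    A=sum(np.eye(3)-np.outer(v,v) for o,v in rs); b=sum((np.eye(3)-np.outer(v,v))@o for o,v in rs)
    X=np.linalg.solve(A,b); return X,[float(np.linalg.norm((np.eye(3)-np.outer(v,v))@(X-o))) for o,v in rs]
def snap(n,f):
    im=bot.read_camera(n); cv2.imwrite("pics/"+f,cv2.cvtColor(im,cv2.COLOR_RGB2BGR)); return im
E
python3 - <<'E'
from h import *
ims=[snap(n,n+"0.png") for n in("scene","top","wrist")]
for n in("scene","top","wrist"):
    c=cam(n); print(n,-c[2].T@c[3],c[2][2])
    for t in("big_grip","eye","small_grip"):
        print(t,[(round(m["score"],2),np.round(np.array(m["at"])*[400,640],1).tolist()) for m in bot.mark_of(t,n)][:3])
print(bot.read_state())
cv2.imwrite("pics/st.png",cv2.cvtColor(np.vstack([ims[0],ims[1]]),cv2.COLOR_RGB2BGR)[:, :][::1][:800])
E
```

```text
scene [ 0.99718978 -0.11653155  0.85573864] [-0.56377787  0.13902694 -0.81414128]
big_grip [(0.57, [196.6, 224.1])]
eye [(0.81, [225.3, 290.0])]
small_grip [(0.96, [147.8, 392.5])]
top [0.37427343 0.01136536 0.90927905] [ 0.20344888 -0.0095952  -0.97903855]
big_grip [(0.7, [230.1, 436.4])]
eye [(0.7, [174.7, 364.9])]
small_grip [(0.88, [269.2, 223.7]), (0.71, [175.4, 367.9])]
wrist [0.1525317  0.66124228 0.37288801] [ 0.2574128  -0.08776937 -0.96230722]
big_grip []
eye []
small_grip []
{'time': 0.6, 'q': array([ 1.20509719e+00,  2.63845093e-01,  1.60396048e+00, -1.64107873e-05,
        1.27370924e+00, -3.69193946e-02]), 'joint_vel': array([ 0.00010065,  0.00025078, -0.00150521, -0.00048453,  0.00040265,
        0.00010214]), 'joint_torque': array([ 8.31997613e-05, -5.14635837e+01, -3.67456985e+01,  2.45946853e-05,
        1.21978072e-03, -9.73253435e-06]), 'tool_pos': array([0.21797356, 0.63885044, 0.23133814]), 'tcp_rot': array([5.14110569e-01, 3.09920963e+00, 1.14864601e-04]), 'wrist_force': array([-0.08228749, -0.31995462,  0.22263386]), 'torque': array([-0.04436514, -0.03713943, -0.02715662]), 'grip_force': 0.0, 'width': 0.9941880532829772}
```

View pics/scene0.png

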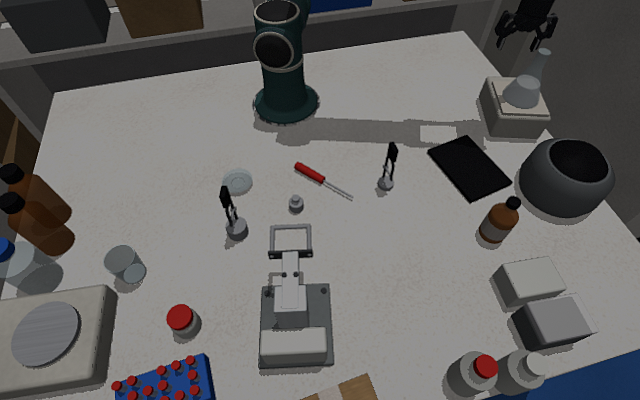

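View pics/top0.png

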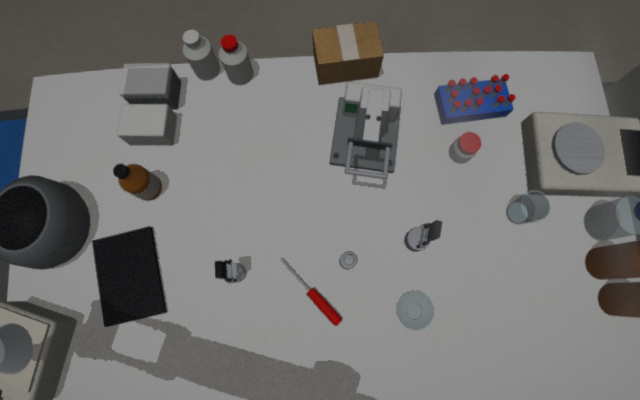

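Run:
```python
from h import *
P={"big":([196.6,224.1],[230.1,436.4]),"eye":([225.3,290],[174.7,364.9]),"small":([147.8,392.5],[269.2,223.7])}
cs,ct=cam("scene"),cam("top")
for k,(a,b) in P.items():
    s=np.array([400,640]); X=tri([ray("scene",a/s,cs),ray("top",b/s,ct)]); print(k,X)
a=cv2.imread("pics/scene0.png");b=cv2.imread("pics/top0.png")
r=lambda i,y,x,w,h:cv2.resize(i[y:y+h,x:x+w],(400,300),interpolation=cv2.INTER_CUBIC)
cv2.imwrite("pics/c.png",np.vstack([np.hstack([r(a,180,190,80,60),r(b,205,390,80,60)]),np.hstack([r(a,210,245,80,60),r(b,130,325,80,60)])]))
```

```text
big (array([ 0.47291564, -0.21929368,  0.16362586]), [0.0019477694667333074, 0.0019477694667333443])
eye (array([ 0.59020291, -0.08633161,  0.17346355]), [0.0002512661088497561, 0.00025126610884972306])
small (array([0.41824013, 0.20622984, 0.154662  ]), [0.004394389133168776, 0.004394389133168743])
```

View pics/c.png

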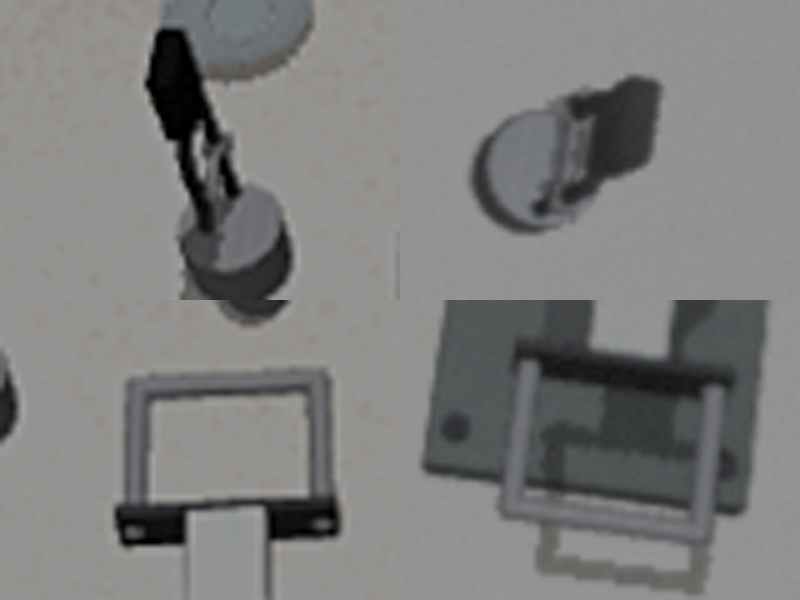

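```bash
cat >> h.py <<'E'
def model(x,y,z,yaw,big=True,tilt=None):
    "list of convex point sets; x,y,z tab centre"
    zb=-132 if big else -132; r=27 if big else 23; h=40 if big else 16
    parts=[np.array([[a,b,c] for a in(-17,17) for b in(-7,7) for c in(-31,16)])]
    an=np.radians(np.arange(180,-1,-30)); cl=[(-19,-132)]+[(19*np.cos(a),-51+19*np.sin(a)) for a in an]+[(19,-88),(24,-97)]
    ball=np.array([[a,b,c] for a in(-4,0,4) for b in(-4,0,4) for c in(-4,0,4) if abs(a)+abs(b)+abs(c)==4],float)
    for p,q in zip(cl,cl[1:]): parts.append(np.vstack([ball+[p[0],0,p[1]],ball+[q[0],0,q[1]]]))
    parts.append(np.vstack([ball*.75+[-19,0,-87],ball*.75+[15,0,-87]]))
    t=np.linspace(0,2*np.pi,24); parts.append(np.array([[r*np.cos(a),r*np.sin(a),c] for a in t for c in(zb,zb-h)]))
    Rz=cv2.Rodrigues(np.array([0,0,yaw]))[0]
    if tilt is not None: Rz=cv2.Rodrigues(np.array(tilt,float))[0]@Rz
    return [(p/1000)@Rz.T+[x,y,z] for p in parts]
def sil(parts,c,S=4):
    m=np.zeros((400*S,640*S),np.uint8)
    for p in parts: cv2.fillConvexPoly(m,cv2.convexHull(np.round((proj(p,c)+.5)*S).astype(np.int32)),255)
    return cv2.resize(m,(640,400),interpolation=cv2.INTER_AREA)/255.
E
python3 - <<'E'
from h import *
from scipy.optimize import minimize
C={n:cam(n) for n in("scene","top")}; M={}
for n in C:
    bot.read_camera(n)
    for m in bot.trace("big_grip",n): print(n,m["score"],m["mask"].sum(),np.array(m["box"])*[640,400,640,400])
    M[n]=bot.trace("big_grip",n)[0]["mask"].astype(float)
def f(p):
    s=0
    for n in C:
        a=sil(model(p[0],p[1],.172,p[2]),C[n]); s+=np.abs(a-M[n]).sum()/M[n].sum()
    return s
R=[]
for y0 in np.radians(np.arange(0,360,30)):
    r=minimize(f,[.473,-.219,y0],method="Nelder-Mead",options=dict(initial_simplex=[[.473,-.219,y0-.1],[.481,-.219,y0],[.473,-.211,y0],[.47,-.222,y0+.25]],maxiter=60))
    R.append((r.fun,*r.x[:2],np.degrees(r.x[2])))
for r in sorted(R)[:6]: print(np.round(r,4))
r=sorted(R)[0]
np.save("big.npy",r)
for n in C: 
    im=cv2.imread(f"pics/{n}0.png"); 
def pl(n,px,z):
    o,v=ray(n,(px[1]/400,px[0]/640),C[n]); return o+v*(z-o[2])/v[2]
for n,e in(("top",((347,171),(386,176.6))),("scene",((309,226),(273,227)))):
    a,b=pl(n,e[0],.175),pl(n,e[1],.175); print(n,a,b,(a+b)/2,np.degrees(np.arctan2(*(a-b)[1::-1])))
E
```

```text
scene 0.6 776 [220.224 186.68  247.104 244.   ]
top 0.57 753 [404.928 218.52  442.88  251.12 ]
[ 2.097000e-01  4.727000e-01 -2.158000e-01  3.486366e+02]
[ 2.149000e-01  4.729000e-01 -2.160000e-01  3.493864e+02]
[  0.2171   0.4728  -0.2156 -11.1127]
[  0.231    0.473   -0.2157 170.567 ]
[  0.2328   0.4728  -0.2155 169.5765]
[  0.2372   0.4726  -0.2156 172.2659]
top [ 0.59920371 -0.05059332  0.175     ] [ 0.58386453 -0.12785113  0.175     ] [ 0.59153412 -0.08922222  0.175     ] 78.77022634390583
scene [ 0.60249138 -0.04791735  0.175     ] [ 0.58644417 -0.1223598   0.175     ] [ 0.59446778 -0.08513857  0.175     ] 77.8351654169976
```

>>> servo_tool --pt "0.6 -1 0.45 0 0 0.041 0" --pt "0.6 -1 0.45 0 0 0.041 0" --pt "0.6 -1 0.45 0 0 0.041 0" --pt "0.6 -1 0.45 0 0 0.041 0"

```text
time: 1.3
tool_pos: [0.3091, 0.487, 0.3002]
tcp_rot: [0.314, 3.125, 0.001]
wrist_force: [-0.1, 0.2, -0.0]
width: 0.997
grip_force: 0.0
```

>>> servo_tool --pt "0.8 -1 0 0 0 0 0" --pt "0.8 -1 0 0 0 0 0" --pt "0.8 -1 0 0 0 0 0" --pt "0.8 -1 0 0 0 0 0"

```text
time: 1.7
tool_pos: [0.4292, 0.3368, 0.2992]
tcp_rot: [0.314, 3.125, 0.001]
wrist_force: [1.0, 1.3, -0.3]
width: 0.999
grip_force: 0.0
```

>>> servo_tool --pt "0.3 -1 0 0 0 0 0" --pt "0.3 -1 0 0 0 0 0" --pt "0.3 -1 0 0 0 0 0" --pt "0.3 -1 0 0 0 0 0"

```text
time: 2.1
tool_pos: [0.4741, 0.1842, 0.299]
tcp_rot: [0.322, 3.124, -0.003]
wrist_force: [-0.2, -0.1, 1.2]
width: 1.002
grip_force: 0.0
```

>>> servo_tool --pt "0 -1 0 0 0 0 0" --pt "0 -1 0 0 0 0 0" --pt "0 -1 0 0 0 0 0"

```text
time: 2.4
tool_pos: [0.4728, 0.0379, 0.299]
tcp_rot: [0.311, 3.125, 0.001]
wrist_force: [1.2, -0.6, 0.4]
width: 1.002
grip_force: 0.0
```

>>> servo_tool --pt "0 -1 0 0 0 0 0" --pt "0 -1 0 0 0 0 0" --pt "0 -1 0 0 0 0 0" --pt "0 -1 0 0 0 0 0" --pt "0 -1 0 0 0 0 0"

```text
time: 2.9
tool_pos: [0.4729, -0.1117, 0.2988]
tcp_rot: [-0.318, -3.125, -0.001]
wrist_force: [0.3, -0.3, -0.3]
width: 1.0
grip_force: 0.0
```

Run:
```python
from h import *
from scipy.optimize import minimize
c=cam("wrist"); im=snap("wrist","w1.png")
m=bot.trace("big_grip","wrist"); print([(a["score"],a["mask"].sum(),np.array(a["box"])*[640,400,640,400]) for a in m])
print([(a["score"],np.array(a["at"])*[400,640]) for a in bot.mark_of("big_grip","wrist")])
M=m[0]["mask"].astype(float)
o=[]
for y0 in(-11,169):
    p0=np.array([.473,-.216,np.radians(y0)])
    f=lambda p:np.abs(sil(model(p[0],p[1],.172,p[2]),c,3)-M).sum()/M.sum()
    r=minimize(f,p0,method="Nelder-Mead",options=dict(initial_simplex=p0+np.array([[0,0,-.15],[.008,0,0],[0,.008,0],[-.004,-.004,.2]]),maxiter=90))
    o.append((r.fun,*r.x)); print(r.fun,r.x[:2],np.degrees(r.x[2]))
p=min(o)[1:]
b=cv2.imread("pics/w1.png")
for part in model(p[0],p[1],.172,p[2]): cv2.polylines(b,[cv2.convexHull(np.round(proj(part,c)).astype(np.int32))],True,(0,0,255),1)
cv2.imwrite("pics/w1o.png",np.vstack([cv2.imread("pics/w1.png"),b])[:, :] if 0 else b)
```

```text
[(0.96, np.int64(2399), array([207.168, 167.2  , 275.904, 235.48 ]))]
[(0.93, array([218.32 , 220.608]))]
0.09605472868597209 [ 0.4730392  -0.21614994] -17.593064760328698
0.09813402643258219 [ 0.47277163 -0.21587046] 160.74984124252043
```

View pics/w1o.png

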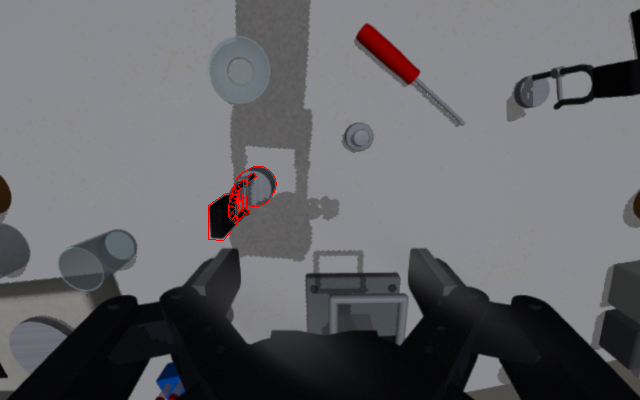

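Run:
```python
import cv2
a=cv2.imread("pics/w1.png");b=cv2.imread("pics/w1o.png")
f=lambda i:cv2.convertScaleAbs(cv2.resize(i[160:250,200:290],(400,400),interpolation=cv2.INTER_CUBIC),alpha=1.8)
cv2.imwrite("pics/w1c.png",cv2.hconcat([f(a),f(b)]))
```

```text
(no output)
```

View pics/w1c.png

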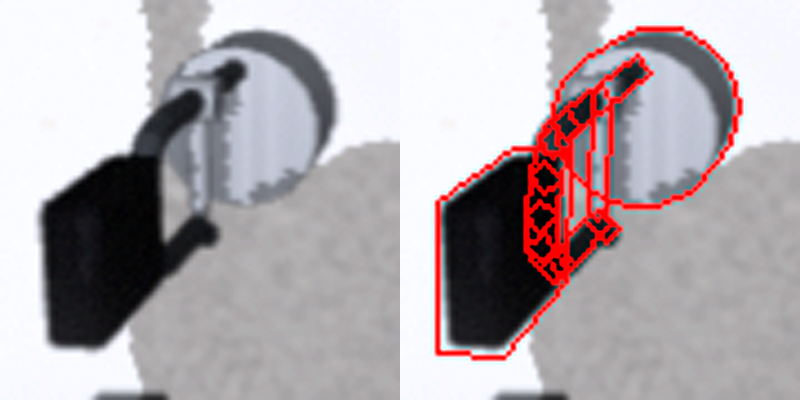

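>>> servo_tool --pt "0 -0.69 0 0 0 0 0" --pt "0 -0.69 0 0 0 0 0" --pt "0 -0.69 0 0 0 0 0" --pt "0 -0.69 -0.3 0 0 0 0" --pt "0 -0.69 -0.6 0 0 0 0" --pt "0 -0.69 -0.8 0 0 0 0" --pt "0 -0.69 -0.95 0 0 0 0" --pt "0 -0.69 -0.95 0 0 0 0" --pt "0 -0.69 -0.95 0 0 0 0.3" --pt "0 -0.69 -0.95 0 0 0 0.5" --pt "0 -0.69 -0.95 0 0 0 0.6" --newtons 60

```text
time: 4.15
tool_pos: [0.4745, -0.2149, 0.1585]
tcp_rot: [0.312, 3.123, -0.002]
wrist_force: [0.7, -0.2, -0.2]
width: 0.512
grip_force: 0.0
```

>>> servo_tool --pt "0 0 0 0 0 0 0.7" --pt "0 0 0 0 0 0 0.75" --pt "0 0 0 0 0 0 0.8" --pt "0 0 0 0 0 0 0.9" --pt "0 0 0 0 0 0 1" --pt "0 0 0 0 0 0 1" --pt "0 0 0 0 0 0 1" --pt "0 0 0 0 0 0 1"

```text
time: 4.95
tool_pos: [0.4735, -0.2152, 0.1569]
tcp_rot: [0.313, 3.125, -0.001]
wrist_force: [-0.5, -2.5, 5.3]
width: 0.157
grip_force: 61.0
```

>>> servo_tool --pt "0 0 0.15 0 0 0 1" --pt "0 0 0.4 0 0 0 1" --pt "0 0 0.65 0 0 0 1" --pt "0 0 0.79 0 0 0 1" --pt "0 0 0.79 0 0 0 1" --pt "0.1 0.25 0.79 0 0 0 1" --pt "0.2 0.5 0.79 0 0 0 1" --pt "0.3 0.75 0.79 0 0 0 1" --pt "0.4 0.94 0.79 0 0 0 1" --pt "0.4 0.94 0.79 0 0 0 1" --pt "0.4 0.94 0.79 0 0 0 1" --pt "0.4 0.94 0.79 0 0 0 1"

```text
time: 6.15
tool_pos: [0.5312, -0.0737, 0.2719]
tcp_rot: [-0.313, -3.121, -0.0]
wrist_force: [0.0, 0.6, -7.3]
width: 0.15
grip_force: 60.3
```

Run:
```python
from h import *
from scipy.optimize import minimize
s=bot.read_state(); print(s["tool_pos"],s["wrist_force"])
C={n:cam(n) for n in("scene","top","wrist")}; M={}; b={}
for n in C:
    b[n]=cv2.cvtColor(snap(n,n+"2.png"),cv2.COLOR_RGB2BGR)
    for t in("eye","big_grip"): print(n,t,[(round(m["score"],2),np.round(np.array(m["at"])*[400,640],1).tolist()) for m in bot.mark_of(t,n)][:2])
p=s["tool_pos"]+[0,0,.015]
for n in("scene","top"):
    for q in model(*p,np.radians(-11.5)): cv2.polylines(b[n],[cv2.convexHull(np.round(proj(q,C[n])).astype(np.int32))],True,(0,0,255),1)
    e=[proj([.592,-.087,.175],C[n])[0]]; cv2.circle(b[n],tuple(int(v) for v in np.round(e[0])),2,(0,255,0),-1); print(n,e)
cr=lambda i,y,x:cv2.resize(i[y:y+130,x:x+130],(400,400),interpolation=cv2.INTER_CUBIC)
f=lambda i:cv2.convertScaleAbs(i,alpha=1.5)
cv2.imwrite("pics/c2.png",f(np.hstack([cr(b["scene"],140,230),cr(b["top"],120,310)])))
```

```text
[ 0.53117336 -0.07373628  0.27191388] [ 0.03919451  0.55349335 -7.31490685]
scene eye [(0.66, [225.1, 288.8])]
scene big_grip [(0.63, [170.0, 285.5])]
top eye []
top big_grip [(0.85, [189.1, 370.7])]
wrist eye []
wrist big_grip [(0.9, [268.6, 320.5])]
scene [array([289.92072852, 225.70710768])]
top [array([365.37612312, 173.61735507])]
```

View pics/c2.png

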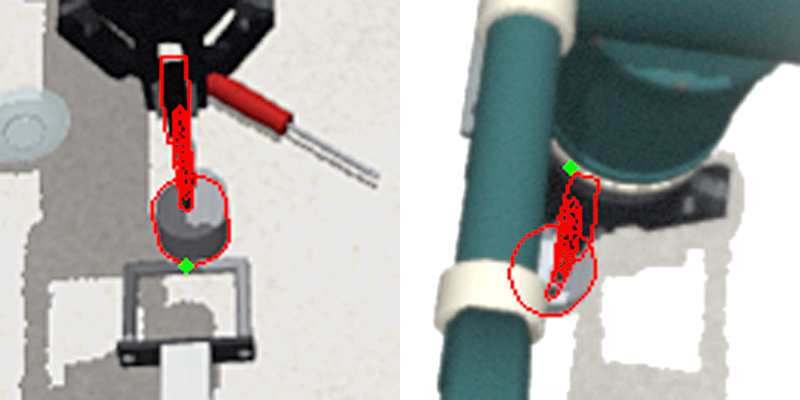

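>>> servo_tool --pt "0.1 -0.02 0 0 0 0 1" --pt "0.2 -0.045 0 0 0 0 1" --pt "0.3 -0.07 0 0 0 0 1" --pt "0.405 -0.09 0 0 0 0 1" --pt "0.405 -0.09 0 0 0 0 1" --pt "0.405 -0.09 0 0 0 0 1"

```text
time: 7.2
tool_pos: [0.5941, -0.0873, 0.2744]
tcp_rot: [-0.314, -3.125, -0.0]
wrist_force: [-0.2, 0.2, -7.0]
width: 0.15
grip_force: 60.3
```

Run:
```python
from h import *
s=bot.read_state(); print(s["tool_pos"],s["wrist_force"])
C={n:cam(n) for n in("scene","wrist")}; b={}
for n in C: b[n]=cv2.cvtColor(snap(n,n+"3.png"),cv2.COLOR_RGB2BGR)
print([(m["score"],np.array(m["at"])*[400,640]) for m in bot.mark_of("big_gate","scene")])
p=s["tool_pos"]+[0,0,.015]
print(proj(p,C["scene"]),proj(p,C["wrist"]))
for n in C: print(n,[(m["score"],np.array(m["at"])*[400,640]) for m in bot.mark_of("big_grip",n)])
r=b["scene"][150:260,235:345]
o=b["scene"].copy()
for q in model(*p,np.radians(-11.5)): cv2.polylines(o,[cv2.convexHull(np.round(proj(q,C["scene"])).astype(np.int32))],True,(0,0,255),1)
f=lambda r:cv2.convertScaleAbs(cv2.resize(r,(400,400),interpolation=cv2.INTER_CUBIC),alpha=1.6)
cv2.imwrite("pics/c3.png",np.hstack([f(r),f(o[150:260,235:345])]))
```

```text
[ 0.59409819 -0.08726045  0.27439607] [-0.18363797  0.2314365  -7.00498364]Traceback (most recent call last):
  File "<stdin>", line 5, in <module>
ValueError: it knows: big_grip, eye, small_grip
```

Run:
```python
from h import *
s=bot.read_state(); c=cam("scene"); b=cv2.imread("pics/scene3.png")
p=s["tool_pos"]+[0,0,.015]
o=b.copy()
for q in model(*p,np.radians(-11.5)): cv2.polylines(o,[cv2.convexHull(np.round(proj(q,c)).astype(np.int32))],True,(0,0,255),1)
f=lambda r:cv2.convertScaleAbs(cv2.resize(r[150:260,235:345],(400,400),interpolation=cv2.INTER_CUBIC),alpha=1.6)
cv2.imwrite("pics/c3.png",np.hstack([f(b),f(o)]))
```

```text
(no output)
```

View pics/c3.png

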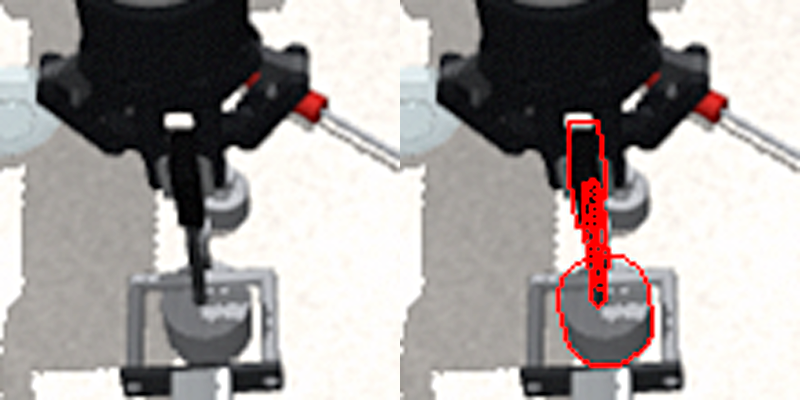

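>>> servo_tool --pt "0 0 -0.05 0 0 0 1" --pt "0 0 -0.1 0 0 0 1" --pt "0 0 -0.15 0 0 0 1" --pt "0 0 -0.2 0 0 0 1" --pt "0 0 -0.25 0 0 0 1" --pt "0 0 -0.25 0 0 0 1"

```text
time: 7.9
tool_pos: [0.5924, -0.0869, 0.236]
tcp_rot: [-0.313, -3.123, -0.0]
wrist_force: [-4.0, -0.1, -4.5]
width: 0.155
grip_force: 60.9
```

>>> servo_tool --pt "0 0 -0.04 0 0 0 1" --pt "0 0 -0.08 0 0 0 1" --pt "0 0 -0.12 0 0 0 1" --pt "0 0 -0.16 0 0 0 1" --pt "0 0 -0.18 0 0 0 1" --pt "0 0 -0.18 0 0 0 1"

```text
time: 8.5
tool_pos: [0.5934, -0.0871, 0.2087]
tcp_rot: [-0.314, -3.125, -0.0]
wrist_force: [1.1, 0.5, -6.4]
width: 0.158
grip_force: 60.2
```

>>> servo_tool --pt "0 0 -0.013 0 0 0 1" --pt "0 0 -0.026 0 0 0 1" --pt "0 0 -0.035 0 0 0 1" --pt "0 0 -0.035 0 0 0 1"

```text
time: 8.9
tool_pos: [0.5937, -0.0871, 0.2049]
tcp_rot: [-0.314, -3.126, -0.0]
wrist_force: [0.4, -0.1, -7.1]
width: 0.146
grip_force: 60.2
```

>>> servo_tool --pt "0 0 -0.007 0 0 0 1" --pt "0 0 -0.014 0 0 0 1" --pt "0 0 -0.02 0 0 0 1" --pt "0 0 -0.02 0 0 0 1"

```text
time: 9.3
tool_pos: [0.5936, -0.0871, 0.2018]
tcp_rot: [-0.314, -3.126, -0.0]
wrist_force: [-0.5, -0.1, -6.8]
width: 0.152
grip_force: 60.2
```

>>> servo_tool --pt "0 0 -0.007 0 0 0 1" --pt "0 0 -0.01 0 0 0 1" --pt "0 0 -0.01 0 0 0 1"

```text
time: 9.6
tool_pos: [0.5939, -0.0872, 0.2012]
tcp_rot: [0.313, 3.125, -0.0]
wrist_force: [-2.1, 0.2, -2.9]
width: 0.155
grip_force: 60.7
```

>>> servo_tool --pt "0 0 -0.005 0 0 0 1" --pt "0 0 -0.005 0 0 0 1"

```text
time: 9.8
tool_pos: [0.594, -0.0872, 0.201]
tcp_rot: [0.313, 3.125, -0.0]
wrist_force: [-3.2, 0.9, 2.6]
width: 0.155
grip_force: 61.5
```

Run:
```python
from h import *
s=bot.read_state(); print(s["tool_pos"],s["wrist_force"],s["torque"])
b=cv2.cvtColor(snap("scene","scene4.png"),cv2.COLOR_RGB2BGR)
f=lambda r:cv2.convertScaleAbs(cv2.resize(r,(400,400),interpolation=cv2.INTER_CUBIC),alpha=1.6)
w=cv2.cvtColor(snap("wrist","w4.png"),cv2.COLOR_RGB2BGR)
cv2.imwrite("pics/c4.png",np.hstack([f(b[185:255,255:325]),f(w[200:400,220:420])]))
```

```text
[ 0.59399738 -0.08720258  0.20098981] [-3.17476526  0.92119056  2.60729076] [0.09646705 0.62235803 0.00879347]
```

View pics/c4.png

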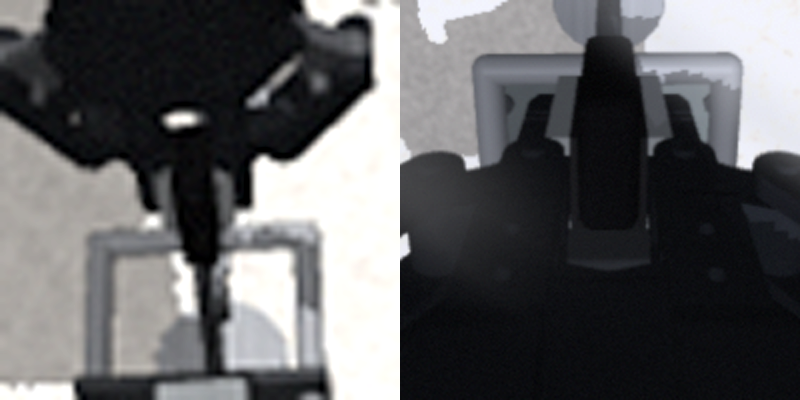

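>>> servo_tool --pt "-0.007 0 0 0 0 0 1" --pt "-0.013 0.002 0 0 0 0 1" --pt "-0.013 0.002 0 0 0 0 1"

```text
time: 10.2
tool_pos: [0.5935, -0.0872, 0.201]
tcp_rot: [0.313, 3.121, -0.001]
wrist_force: [2.8, -0.1, 2.3]
width: 0.152
grip_force: 61.7
```

>>> servo_tool --pt "0.006 0 0 0 0 0 1" --pt "0.006 0 0 0 0 0 1" --newtons 30

```text
time: 10.4
tool_pos: [0.5937, -0.0871, 0.2009]
tcp_rot: [0.313, 3.124, -0.001]
wrist_force: [1.4, -0.0, 5.0]
width: 0.154
grip_force: 62.0
```

>>> servo_tool --pt "0 0 0 0 0 0 0.8" --pt "0 0 0 0 0 0 0.75" --pt "0 0 0 0 0 0 0.7" --pt "0 0 0 0 0 0 0.6" --pt "0 0 0 0 0 0 0.5" --pt "0 0 0 0 0 0 0.5"

```text
time: 11.0
tool_pos: [0.5925, -0.0868, 0.1996]
tcp_rot: [-0.314, -3.126, -0.0]
wrist_force: [-0.1, -0.2, 0.2]
width: 0.504
grip_force: 0.0
```

Run:
```python
from h import *
s=bot.read_state(); print(s["tool_pos"],s["wrist_force"],s["torque"],s["width"])
b=cv2.cvtColor(snap("scene","scene5.png"),cv2.COLOR_RGB2BGR)
f=lambda r:cv2.convertScaleAbs(cv2.resize(r,(400,400),interpolation=cv2.INTER_CUBIC),alpha=1.6)
w=cv2.cvtColor(snap("wrist","w5.png"),cv2.COLOR_RGB2BGR)
cv2.imwrite("pics/c5.png",np.hstack([f(b[185:255,255:325]),f(w[200:400,220:420])]))
```

```text
[ 0.59253915 -0.08681744  0.19959175] [-0.13016489 -0.17205269  0.21555895] [ 0.01600306 -0.0113558  -0.00197122] 0.5038311075040219
```

View pics/c5.png

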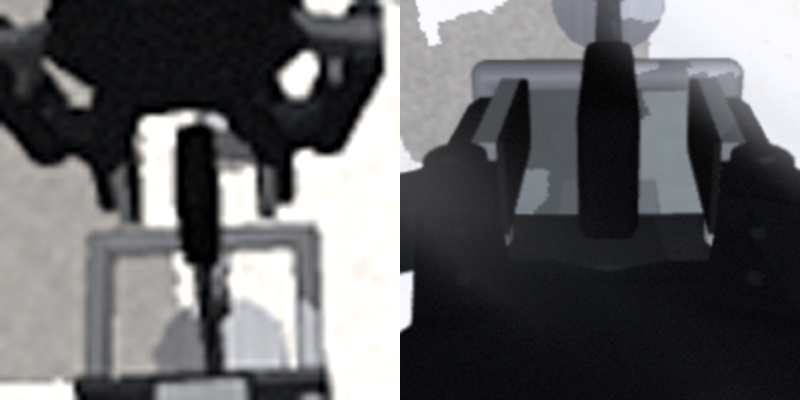

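>>> servo_tool --pt "0 0 0.1 0 0 0 0.5" --pt "0 0 0.3 0 0 0 0.5" --pt "0 0 0.6 0 0 0 0.5" --pt "0 0 0.9 0 0 0 0.5" --pt "-0.3 0 1 0 0 0 0.5" --pt "-0.6 0 1 0 0 0 0.5" --pt "-0.9 0 1 0 0 0 0.5" --pt "-0.9 0 1 0 0 0 0.5" --pt "-0.9 0 1 0 0 0 0.5" --pt "-0.9 0 1 0 0 0 0.5" --pt "-0.9 0 1 0 0 0 0.5" --pt "-0.9 0 1 0 0 0 0.5" --pt "-0.9 0 1 0 0 0 0.5" --pt "-0.9 0 1 0 0 0 0.5" --pt "-0.9 0 1 0 0 0 0.5" --pt "-0.9 0 1 0 0 0 0.5"

```text
time: 12.7
tool_pos: [0.4577, -0.0869, 0.3497]
tcp_rot: [-0.314, -3.126, -0.0]
wrist_force: [0.8, 0.4, 0.7]
width: 0.503
grip_force: 0.0
```

Run:
```python
from h import *
b=cv2.cvtColor(snap("scene","scene6.png"),cv2.COLOR_RGB2BGR); c=cam("scene"); o=b.copy()
print([(m["score"],np.array(m["at"])*[400,640]) for m in bot.mark_of("big_grip","scene")],proj([.5925,-.087,.216],c))
print([(m["score"],np.array(m["at"])*[400,640]) for m in bot.mark_of("small_grip","scene")])
for q in model(.5925,-.087,.216,np.radians(-11.7)): cv2.polylines(o,[cv2.convexHull(np.round(proj(q,c)).astype(np.int32))],True,(0,0,255),1)
w=cv2.cvtColor(snap("wrist","w6.png"),cv2.COLOR_RGB2BGR)
f=lambda r:cv2.convertScaleAbs(cv2.resize(r,(400,300),interpolation=cv2.INTER_CUBIC),alpha=1.6)
cv2.imwrite("pics/c6.png",np.vstack([np.hstack([f(b[180:255,240:340]),f(o[180:255,240:340])]),np.hstack([f(w[210:360,230:430]),f(w)])]))
```

```text
[(0.68, array([214.68, 290.88]))] [[288.50893316 215.6330411 ]]
[(0.75, array([148.6  , 392.192]))]
```

View pics/c6.png

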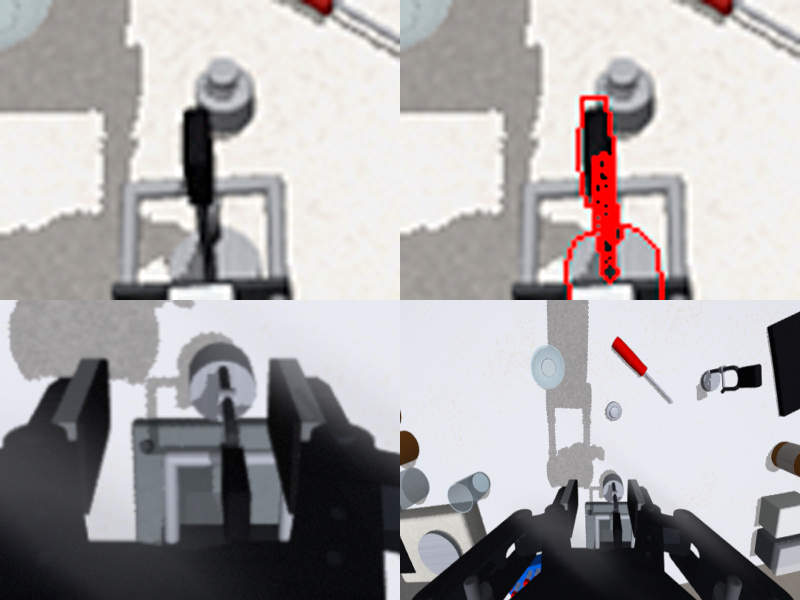

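>>> servo_tool --pt "0 0 0 0 0 0 0.5" --pt "0 0 0 0 0 0 0.5" --pt "0 0 0 0 0 0 0.5" --pt "0 0 0 0 0 0 0.5" --pt "0 0 0 0 0 0 0.5" --pt "0 0 0 0 0 0 0.5" --pt "0 0 0 0 0 0 0.5" --pt "0 0 0 0 0 0 0.5" --pt "0 0 0 0 0 0 0.5" --pt "0 0 0 0 0 0 0.5" --pt "0 0 0 0 0 0 0.5" --pt "0 0 0 0 0 0 0.5" --pt "0 0 0 0 0 0 0.5" --pt "0 0 0 0 0 0 0.5" --pt "0 0 0 0 0 0 0.5"

```text
time: 14.4
tool_pos: [0.4577, -0.0869, 0.3498]
tcp_rot: [-0.314, -3.126, -0.0]
wrist_force: [0.3, -0.2, 0.6]
width: 0.5
grip_force: 0.0
```

Run:
```python
from h import *
a=cv2.imread("pics/scene6.png"); snap("scene","scene7.png"); b=cv2.imread("pics/scene7.png")
print(cv2.absdiff(a,b)[170:260,240:340].max())
print(bot.finish_job())
```

```text
34
the job is handed in; nothing more can be done
None
```

The larger weight hangs upright and free on the eye's front bar, and the smaller one was left standing. I took the gate as shut from the bar's depth in the hook (about 41 mm below the tab), not from seeing it. The job was handed in at about 14.5 s, and no verdict was returned.

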